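Click the battery pack into its charger and switch on

TASK

Put the loose battery pack on charge: slide it, stepped nose first, along the charger's lane under the two lips until the sprung side ball clicks into its notch and it sits fully home. Then throw the charger's lever all the way over, away from the robot, and let go, leaving everything else on the bench where it is.

Things in the scene. Friction and masses are not known exactly. Their poses are not given: they have to be found in the camera images.
- pack_center (a point): Centre of the loose black battery pack (0.2 to 0.4 kg), 37 mm above its underside. x points to its nose, z up. 80 mm long (x), 74 mm tall. Foot: a flange 64 mm wide (y), 14 mm thick; above it the body is 40 mm wide, at full height from 36 mm behind to 20 mm ahead of the centre. Stands upright on the bench, nose away from the robot within about 25 degrees; a plain black adapter stands near.
- pack_nose (a point): Middle of the pack's nose end: 40 mm ahead of its centre, 7 mm above its underside. The nose end of the body is a lower step, 48 mm above the underside, with brass contacts, from 20 to 37 mm ahead of the centre.
- dock_home (a point): Where pack_center must be when the pack is fully home in the charger. x points along the lane, the way to push; y left, z up. 49 mm above the bench, 37 mm above the lane's flat floor. The end stop (charger housing, 75 mm tall over the bench) is 40.5 mm past it. Rails and lips begin 40 mm before it; a flared guide, open above, 28 mm tall, widens to about 89 mm from 40 to 70 mm before it.
- dock_mouth (a point): Point on the lane's floor (12 mm above the bench) 115 mm before home, axes as dock_home. A pack set down with its centre above it stands wholly on the open apron (110 mm wide, ends 50 mm further back), just short of the flare, ready to be slid in.
- detent_ball (a joint): Steel ball, 18 mm across, in the lane's left (+y) rail, 10 mm past dock_home, seen through a gap in the lip. Value: how far it is pressed outward, m: 0 = sprung out (5.5 mm into the lane, or into the pack's notch), about 0.002 to 0.005 while the flange presses it aside. Spring 3.5 N plus 0.7 N per mm; sliding the pack past it takes 5 to 15 N. In the last 8 mm it drops into the notch and draws the pack home.
- charge_lever_tip (a point): Centre of the black ball (26 mm across) on the charger's toggle lever, a 10 mm steel rod, 70 mm from pivot to ball centre, right (-y) of the lane. Axes turn with the lever. The pivot is 5 mm past dock_home, 122 mm to its right, 34 mm above the bench; the lever swings in the lane's x-z plane.
- charge_lever (a joint): Angle of the lever, rad: 0 = off, leaning 0.5 rad from upright towards -x of the lane (the robot); 1.0 = fully on, leaning 0.5 rad the other way, against its stop. It stays where left and moves with about 1 N at the ball.
- adapter_center (a point): Bystander: centre of the black adapter, a plain block 70 x 45 x 70 mm without a flange, z up.
- spool: Bystander: solder spool, 60 mm across, 48 mm tall, origin under its centre.
- flux: Bystander: amber flux bottle, 40 mm across, 90 mm tall, origin under its centre.
- tin: Bystander: tin of brass wool, 60 mm across, 40 mm tall, origin under its centre.
- driver_grip (a point): Bystander: screwdriver lying on the right, 180 mm long, point at the middle of its handle.
- pack: The same pack; origin under its centre, axes as pack_center. Each side edge of its flange has a square notch 17 mm long, 6 mm deep, centred 10 mm ahead of the centre, for the ball; its front 12 mm taper by 6 mm. Grip the upper body across y (40 mm wide), fingertips at least 30 mm above the underside so that they clear the charger's lips.
- dock: The charger (white plastic, metal rails), fixed to the bench; origin on the bench 49 mm below dock_home, same axes. The lane's rails have inner faces 67 mm apart; lips over them have inner edges 48 mm apart, undersides 28 mm and tops 34 mm above the bench (38 mm at their turned-up front ends). So the pack cannot go in from above: its flange slides under the lips with 1.5 mm play each side and 2 mm above.

How it is judged:
On the way, in this order (a step that is already met when the one before it is completed fails the run):
1. the pack is clicked fully home in the charger (x of pack_center in the frame of dock_home between -0.004 and 0.004 m and y of pack_center in the frame of dock_home between -0.005 and 0.005 m and z of pack_center in the frame of dock_home between -0.004 and 0.004 m and x of pack_nose in the frame of dock_home above 0.03 m and value of joint detent_ball below 0.0018 m and angle between pack_center's own z axis and vertical below 0.08 rad), for 0.2 s.
2. the lever is thrown over to on (value of joint charge_lever above 0.8 rad), for 0.1 s.
At the end, for the whole second after the job is handed in: The pack rests in the charger, upright and nose first, its centre within 4 mm of home along the lane and in height and 5 mm sideways, with the side ball sprung into its notch (pressed under 1.8 mm), and the lever stands past 0.8 rad (all of step 1 and value of joint charge_lever above 0.8 rad and linear speed of pack below 0.02 m/s); the robot touches nothing.
It fails at once if the plug-in adapter is pushed more than 40 mm from its place (distance of adapter_center from where it was at the start of the episode above 0.04 m).
It fails at once if the solder spool is pushed more than 40 mm from its place (distance of spool from where it was at the start of the episode above 0.04 m).
It fails at once if the flux bottle is pushed more than 40 mm from its place (distance of flux from where it was at the start of the episode above 0.04 m).
It fails at once if the tip-cleaning tin is pushed more than 40 mm from its place (distance of tin from where it was at the start of the episode above 0.04 m).
It fails at once if the screwdriver is pushed more than 40 mm from its place (distance of driver_grip from where it was at the start of the episode above 0.04 m).
It also fails if it takes over 51 s, if anything falls off the work surface, if the arm or the gripper's body presses on something with over 40 N, if the wrist force passes 120 N, or if a joint passes its speed limit or range.

ROBOT

A 6-joint arm with a two-finger parallel gripper is mounted at the origin on the work surface. World frame = base frame: x ahead of the robot, y to its left, z up, the work surface at z = 0. Lengths are in m, angles in rad, forces in N, time in s.
With the tool pointing down it reaches from about 0.3 to 0.85 m from the base axis. Payload 5.4 kg.
Tool frame: the origin (TCP) lies between the finger pads; the fingertips stand 17 mm ahead of it and the grasp point (between the pads) lies 2 mm behind it; z points along the fingers, y is the line along which they close (so a half turn about z gives the same grasp; the last joint's range is limited). The gripper opens to 85 mm and grips with 20 to 120 N. Pads are 22 mm wide; open, the fingers measure 114 mm over their backs; the gripper's body (76 mm by 85 mm) begins 54 mm behind the grasp point. The pads swing forward as they close: fully open they stand 13 mm farther back than shut.
Start: joints at [-1.459, 0.158, 1.597, -0, 1.386, -0.21], TCP at [0.182, -0.545, 0.248] pointing down, gripper open.
Joint ranges: [-2.91, 2.91], [-0.94, 2.29], [0.18, 2.7], [-1.29, 4.43], [0.17, 2.64], [-3, 3]. Speed limits (rad/s): [2.57, 2.57, 3.14, 3.14, 3.14, 3.14].

INTERFACE

Orientations are given as a 3x3 rotation matrix whose columns are the frame's x, y, z axes.
In Python, from station import * gives the robot as it stands.
- The arm moves only by the tool step_arm, never from a script. Its argument "motion" is a list of rows, each an object with "xyz": the shift along the tool's x, y, z in m, a list of three; "yaw": the turn about the tool's z in rad. In form: [{"xyz": [x, y, z], "yaw": yaw}, ...]. A call has 1 to 10 rows; each row shifts and turns the commanded pose from where the row before left it, along the tool's axes as they then stand; what a row does not reach is not made up. A row lasts 1/10 s, in which the tool goes at most 50 mm and 8.59 degrees, less where a joint would pass 70% of its speed; a pose out of reach is approached as far as the arm can. A call is refused whole if a number of a shift passes 0.05 or a number of a turn 0.15, either way. A call with a gripper value outside its range is refused whole. "claw" is the opening, from 0 (shut) to 1 (fully open), set as the call begins (left out, the last holds). The fingers move at their own pace and stop on an object; "squeeze" is the grip in N (left out, the last holds). Time passes only in rows, so rows that do not move let the fingers close. It gives the time, the measured TCP pose, the force, the opening and the grip force at its end, in the units of the state.
- get_state(): the state, without advancing time (a new reading comes with each control period).
- snapshot(name): name is "side" or "top" or "wrist"; returns a dict with "frame" (480x640x3 uint8, blue, green, red), "vertical_fov" (degrees; the focal length in pixels is half the picture's height over the tangent of half this angle, whatever the lens; pixels are square), "cx", "cy" (the principal point, pixels), "rvec" (rotation vector, rad) and "tvec" (3), from world to camera coordinates, as OpenCV has them. Camera axes: x right, y down, z forward; pixel columns grow to the right and rows downward; lengths in m; the calibration is good to about 2 mm. A picture is of the moment at which its call begins. There is no depth.
- job_done(): hands the job in; it is judged then, once.
The state is a dict: "clock": time; "joint_positions": joint angles; "joint_velocities": joint speeds; "joint_torque": joint torques, N m; "position": TCP position; "ee_rot": TCP orientation; "force": force on the tool from outside, world axes, zero at the start; "torque": the same for the moment, N m; "opening": opening from 0.0 (shut) to 1.0 (fully open); "grip_force": force on a finger pad.
Only numpy, scipy, OpenCV 4.12 (cv2) and the standard library are available. Lean on these libraries where they do the work, as an engineer would, in place of code of your own. Each camera call takes 0.05 s, during which the arm holds its last target. There are 200 camera calls.

## Working session

There is one attempt and no reset: what is moved stays moved. The work goes in short steps, Python scripts to look and compute and a tool call to move; the robot and the scene stay as the last step left them, time stands still between calls to the robot, and variables do not carry over. Pictures are saved under pics/ and viewed, at most 13 in all, crops included, and the job is handed in when it is done.

Besides the shell and the picture viewer there is one more tool, called in YAML: its name, and indented under it one key for each argument. step_arm: Moves the arm, as the interface text tells. Its arguments: {"type":"object","properties":{"motion":{"type":"array"},"claw":{"type":"number"},"squeeze":{"type":"number"}},"required":["motion"]}

```bash
mkdir -p pics
cat > h.py <<'E'
from station import *
import numpy as np, cv2
def snap(n):
    s=snapshot(n); f=240/np.tan(np.radians(s["vertical_fov"])/2)
    s["K"]=np.array([[f,0,s["cx"]],[0,f,s["cy"]],[0,0,1.]]); s["R"]=cv2.Rodrigues(np.array(s["rvec"],float))[0]; s["t"]=np.array(s["tvec"],float).ravel(); s["c"]=-s["R"].T@s["t"]; return s
def ray(s,uv,z):
    d=s["R"].T@np.linalg.inv(s["K"])@np.array([uv[0],uv[1],1.]); return s["c"]+d*(z-s["c"][2])/d[2]
def proj(s,p):
    q=s["K"]@(s["R"]@np.array(p,float)+s["t"]); return q[:2]/q[2]
E
python3 - <<'E'
from h import *
for n in("top","side"):
    s=snap(n); cv2.imwrite(f"pics/{n}0.png",s["frame"]); print(n,s["c"],s["R"][2],s["K"][0,0])
st=get_state(); print(st["clock"],st["position"],st["ee_rot"])
E
```

```text
top [ 0.39145596 -0.05445914  1.00692549] [ 0.13957235 -0.00274909 -0.99020806] 469.48624747779843
side [0.41304326 0.88484399 0.74464345] [ 0.09021736 -0.82366217 -0.55985843] 481.277371554477
0.1 [ 0.18178373 -0.54496205  0.24739058] [[ 9.48666352e-01  3.16278545e-01 -1.88052349e-04]
 [ 3.16278395e-01 -9.48664889e-01  1.70469958e-03]
 [ 3.60761243e-04 -1.67666803e-03 -9.99998529e-01]]
```

View pics/top0.png

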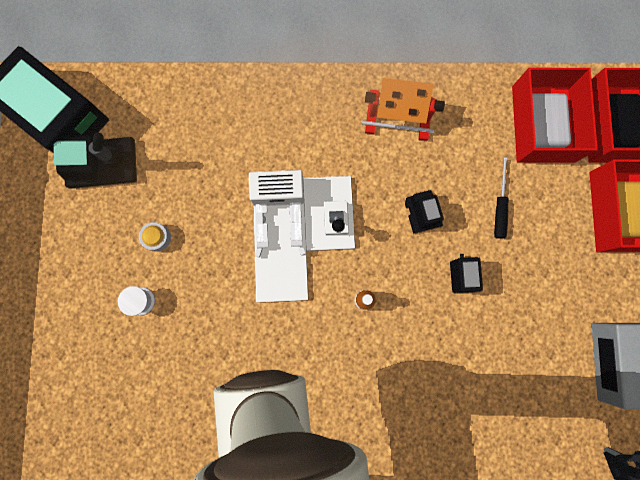

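View pics/side0.png

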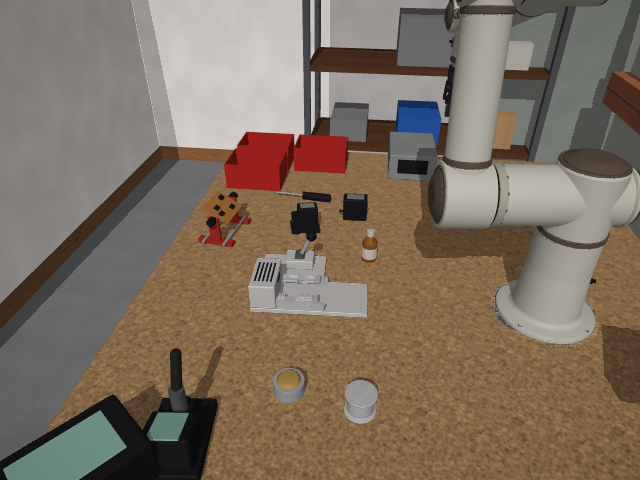

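The top view shows the charger at about (280,240), two black candidates at (425,211) and (467,274), the lever ball at (338,225) and the flux at (366,299). I'll zoom in on these.

Run:
```python
import cv2,numpy as np
a=cv2.imread("pics/top0.png")[165:310,240:500]; b=cv2.imread("pics/side0.png")[180:320,240:400]
a=cv2.resize(a,(780,435),interpolation=cv2.INTER_CUBIC)
cv2.imwrite("pics/z1.png",a)
cv2.imwrite("pics/z2.png",cv2.resize(b,(640,560),interpolation=cv2.INTER_CUBIC))
```

```text
(no output)
```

View pics/z1.png

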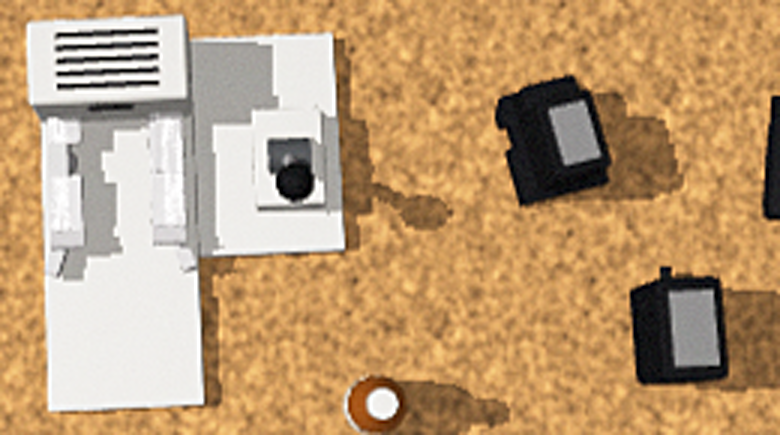

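View pics/z2.png

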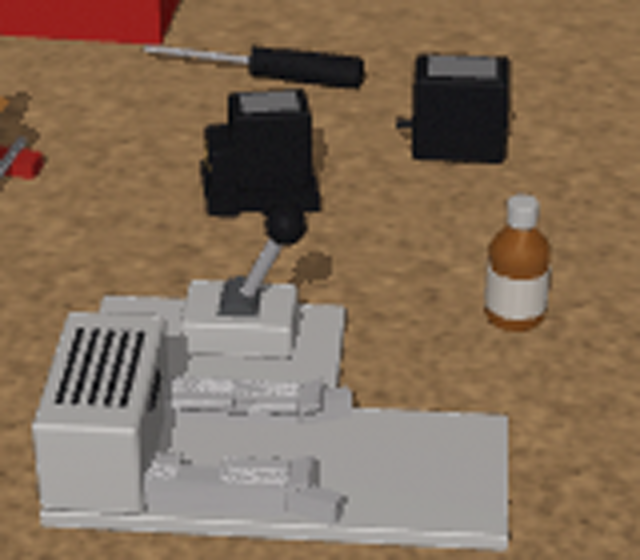

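The pack is the stepped one at top-view (425,211), with its nose up and slightly left. The lever's ball is at (338,225). First I'll get coarse positions.

Run:
```python
from h import *
s=snap("top"); g=lambda u,v,z:ray(s,(240+u/3,165+v/3),z).round(4)
print("label",[g(*p,.074)[:2] for p in((549,106),(587,98),(607,158),(568,168))])
print("apron",[g(*p,.012)[:2] for p in((49,411),(204,404),(345,250),(331,34))])
print("housing top",[g(*p,.075)[:2] for p in((27,25),(185,15),(188,98),(31,105))])
print("flux",g(382,403,.09),"ball",g(295,181,.095)); 
w=snap("wrist"); st=get_state(); R=st["ee_rot"]; print("cam in tool",R.T@(w["c"]-st["position"]),"\n",(w["R"]@R).round(3),w["K"][0,0])
```

```text
label [array([ 0.6067, -0.2678]), array([ 0.6123, -0.2938]), array([ 0.5709, -0.3058]), array([ 0.5641, -0.2793])]
apron [array([0.4026, 0.0753]), array([ 0.4074, -0.0333]), array([ 0.5162, -0.1333]), array([ 0.6746, -0.1249])]
housing top [array([0.6629, 0.0868]), array([ 0.67  , -0.0209]), array([ 0.612 , -0.0232]), array([0.6072, 0.0829])]
flux [ 0.4068 -0.15    0.09  ] ball [ 0.5515 -0.0944  0.095 ]
cam in tool [ 0.08259089  0.00035828 -0.12684459] 
 [[ 0.     1.     0.001]
 [-0.947  0.001 -0.321]
 [-0.321 -0.001  0.947]] 342.39168453068174
```

step_arm:
  motion:
    - {"xyz": [0.04,-0.01,0],"yaw": 0}
    - {"xyz": [0.047,-0.0118,0],"yaw": 0}
    - {"xyz": [0.048,-0.0118,0],"yaw": 0}
    - {"xyz": [0.048,-0.0118,0],"yaw": 0}
    - {"xyz": [0.048,-0.0118,0],"yaw": 0}
    - {"xyz": [0.048,-0.0118,0],"yaw": 0}
    - {"xyz": [0.048,-0.0118,0],"yaw": 0}
    - {"xyz": [0.048,-0.0118,0],"yaw": 0}
    - {"xyz": [0.048,-0.0118,0],"yaw": 0}
    - {"xyz": [0.0457,-0.0114,0],"yaw": 0.05}
  claw: 1

```text
clock: 1.2
position: [0.5914, -0.2857, 0.248]
ee_rot: [[0.963, 0.268, -0.0], [0.268, -0.963, 0.0], [-0.0, -0.0, -1.0]]
force: [-0.1, -0.5, 0.3]
opening: 1.001
grip_force: 0.0
```

step_arm:
  motion:
    - {"xyz": [0,0,0],"yaw": 0}
    - {"xyz": [0,0,0],"yaw": 0}

```text
clock: 1.4
position: [0.5902, -0.2865, 0.2476]
ee_rot: [[0.963, 0.271, -0.001], [0.271, -0.963, 0.0], [-0.001, -0.001, -1.0]]
force: [-1.0, 0.6, -0.8]
opening: 1.005
grip_force: 0.0
```

Run:
```python
from h import *
s=snap("wrist"); st=get_state(); print(st["clock"],st["position"],st["ee_rot"][:,0] if hasattr(st["ee_rot"],"shape") else st["ee_rot"])
cv2.imwrite("pics/w1.png",s["frame"])
for z in(.074,):
  print([proj(s,p).round() for p in((.596,-.2845,z),(.5885,-.2867,z))])
```

```text
1.45 [ 0.58946846 -0.28746103  0.24781089] [ 0.96313967  0.26899984 -0.00103387]
[array([316., 221.]), array([316., 229.])]
```

View pics/w1.png

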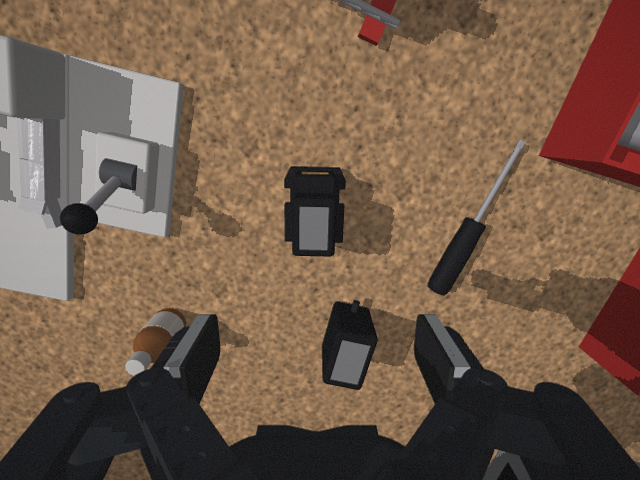

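The wrist view shows the pack at (314,212), aligned with the tool. Its brass contact strip is at (315,173) and its label at (314,228). The adapter is well behind it at (350,345).

Run:
```python
from h import *
s=snap("wrist"); st=get_state(); im=s["frame"]; P=np.array(st["position"]); R=np.array(st["ee_rot"])
tl=lambda uv,z:(R.T@(ray(s,uv,z)-P)*1000)[:2].round(1)
roi=im[150:270,270:360]; g=roi.astype(int)
lab=((g.min(2)>90)&(g.max(2)-g.min(2)<20)).astype(np.uint8)
n,_,stt,c=cv2.connectedComponentsWithStats(lab); i=1+stt[1:,4].argmax(); print("label",stt[i],c[i]+[270,150], tl(c[i]+[270,150],.074))
cs=cv2.findContours((_==i).astype(np.uint8),0,2)[0][0]; r=cv2.minAreaRect(cs); bx=cv2.boxPoints(r)+[270,150]; print([tl(b,.074) for b in bx])
dk=(g.max(2)<48); 
for v in range(165,262,6):
    x=np.where(dk[v-150]|(lab[v-150]>0))[0]+270
    if len(x): print(v,x.min(),x.max(),"z.074",tl((x.min(),v),.074),tl((x.max(),v),.074),"z.014",tl((x.min(),v),.014),tl((x.max(),v),.014))
br=np.argwhere((g[...,2]-g[...,0]>50)&(g[...,2]<230)); m=br[(br[:,0]>18)&(br[:,0]<28)&(br[:,1]>25)&(br[:,1]<65)]; print("brass",m.mean(0)[::-1]+[270,150],tl(m.mean(0)[::-1]+[270,150],.048))
```

```text
label [  29   56   29   43 1204] [312.71013289 226.66196013] [ 1.3 -3.8]
[array([-19.2, -16.6]), array([ 20.3, -16. ]), array([20.4,  9. ]), array([-19.1,   9.4])]
171 288 340 z.074 [ 50.9 -25. ] [51.  19.8] z.014 [ 44.5 -30. ] [44.6 23.8]
177 285 343 z.074 [ 45.8 -27.7] [45.9 22.5] z.014 [ 38.4 -33.3] [38.5 27.1]
183 284 344 z.074 [ 40.7 -28.8] [40.8 23.5] z.014 [ 32.2 -34.5] [32.3 28.3]
189 290 338 z.074 [ 35.4 -23.6] [35.5 18.4] z.014 [ 25.9 -28.3] [26.  22.1]
195 290 337 z.074 [ 30.2 -23.8] [30.2 17.7] z.014 [ 19.6 -28.5] [19.7 21.2]
201 289 337 z.074 [ 24.8 -24.8] [24.9 17.8] z.014 [ 13.2 -29.7] [13.3 21.3]
207 284 343 z.074 [ 19.4 -29.4] [19.5 23.2] z.014 [  6.7 -35.2] [ 6.8 27.9]
213 285 342 z.074 [ 14.  -28.6] [14.1 22.5] z.014 [  0.1 -34.3] [ 0.3 27. ]
219 285 342 z.074 [  8.4 -28.8] [ 8.5 22.6] z.014 [ -6.5 -34.5] [-6.4 27.2]
225 285 342 z.074 [  2.8 -28.9] [ 2.9 22.8] z.014 [-13.2 -34.7] [-13.1  27.3]
231 285 341 z.074 [ -2.8 -29.1] [-2.7 22. ] z.014 [-20.  -34.9] [-19.9  26.4]
237 285 341 z.074 [ -8.5 -29.3] [-8.4 22.1] z.014 [-26.8 -35.1] [-26.7  26.6]
243 292 333 z.074 [-14.3 -23. ] [-14.2  14.9] z.014 [-33.8 -27.5] [-33.7  17.9]
249 292 333 z.074 [-20.2 -23.1] [-20.1  15. ] z.014 [-40.8 -27.7] [-40.7  18. ]
brass [315.03333333 171.63333333] [47.6 -1.8]
```

Pack centre in tool axes is (+8.6, −3.6) mm with yaw about 0. I'll descend and grip.

step_arm:
  motion:
    - {"xyz": [0.0045,-0.0036,0.025],"yaw": 0}
    - {"xyz": [0,0,0.03],"yaw": 0}
    - {"xyz": [0,0,0.03],"yaw": 0}
    - {"xyz": [0,0,0.03],"yaw": 0}
    - {"xyz": [0,0,0.03],"yaw": 0}
    - {"xyz": [0,0,0.03],"yaw": 0}
    - {"xyz": [0,0,0.02],"yaw": 0}
    - {"xyz": [0,0,0],"yaw": 0}

```text
clock: 2.3
position: [0.5897, -0.2824, 0.0497]
ee_rot: [[0.964, 0.266, -0.006], [0.266, -0.964, 0.004], [-0.005, -0.006, -1.0]]
force: [-0.2, 0.6, -0.3]
opening: 0.998
grip_force: 0.0
```

step_arm:
  motion:
    - {"xyz": [0,0,0],"yaw": 0}
    - {"xyz": [0,0,0],"yaw": 0}
    - {"xyz": [0,0,0],"yaw": 0}
    - {"xyz": [0,0,0],"yaw": 0}
    - {"xyz": [0,0,0],"yaw": 0}
    - {"xyz": [0,0,0],"yaw": 0}
    - {"xyz": [0,0,0],"yaw": 0}
    - {"xyz": [0,0,0],"yaw": 0}
  claw: 0
  squeeze: 60

```text
clock: 3.1
position: [0.5943, -0.2837, 0.0554]
ee_rot: [[0.963, 0.268, 0.003], [0.268, -0.963, -0.002], [0.002, 0.003, -1.0]]
force: [-1.4, -0.8, 6.6]
opening: 0.462
grip_force: 62.9
```

step_arm:
  motion:
    - {"xyz": [0,0,-0.01],"yaw": 0}
    - {"xyz": [0,0,-0.025],"yaw": 0}
    - {"xyz": [0,0,-0.035],"yaw": 0}
    - {"xyz": [0,0,-0.035],"yaw": 0}
    - {"xyz": [0,0,-0.025],"yaw": 0}
    - {"xyz": [0,0,-0.01],"yaw": 0}

```text
clock: 3.7
position: [0.5942, -0.2832, 0.1967]
ee_rot: [[0.963, 0.269, 0.004], [0.269, -0.963, -0.003], [0.003, 0.003, -1.0]]
force: [0.2, -0.1, -2.7]
opening: 0.462
grip_force: 62.0
```

step_arm:
  motion:
    - {"xyz": [-0.003,-0.02,0],"yaw": 0}
    - {"xyz": [-0.006,-0.035,0],"yaw": 0}
    - {"xyz": [-0.006,-0.035,0],"yaw": 0}
    - {"xyz": [-0.006,-0.035,0],"yaw": 0}
    - {"xyz": [-0.006,-0.035,0],"yaw": 0}
    - {"xyz": [-0.006,-0.035,0],"yaw": 0}
    - {"xyz": [-0.006,-0.035,0],"yaw": 0}
    - {"xyz": [-0.006,-0.035,0],"yaw": 0}
    - {"xyz": [-0.006,-0.035,0],"yaw": 0}
    - {"xyz": [-0.006,-0.031,0],"yaw": 0.04}

```text
clock: 4.7
position: [0.4474, 0.0225, 0.1918]
ee_rot: [[0.973, 0.229, -0.003], [0.229, -0.973, 0.001], [-0.003, -0.002, -1.0]]
force: [0.2, 0.2, -4.1]
opening: 0.464
grip_force: 62.0
```

step_arm:
  motion:
    - {"xyz": [0,0,0],"yaw": 0.07}
    - {"xyz": [0,0,0],"yaw": 0.07}
    - {"xyz": [0,0,0],"yaw": 0.047}
    - {"xyz": [0,0,0],"yaw": 0}
    - {"xyz": [0,0,0],"yaw": 0}

```text
clock: 5.2
position: [0.4487, 0.021, 0.1924]
ee_rot: [[0.999, 0.046, -0.002], [0.046, -0.999, 0.0], [-0.002, -0.001, -1.0]]
force: [0.3, 0.1, -3.0]
opening: 0.46
grip_force: 62.3
```

Run:
```python
from h import *
s=snap("wrist"); cv2.imwrite("pics/w2.png",s["frame"])
t=snap("top"); cv2.imwrite("pics/t2.png",t["frame"])
st=get_state(); print(st["clock"],st["position"],st["ee_rot"][0])
```

```text
5.3 [0.44906415 0.02087736 0.19278887] [ 0.99896246  0.04552823 -0.00108598]
```

View pics/w2.png

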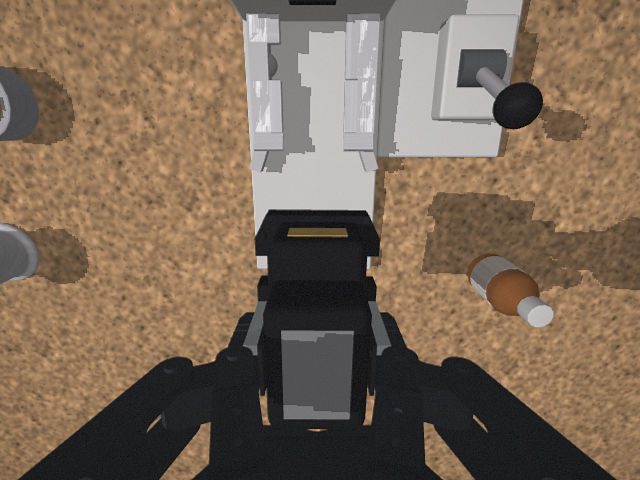

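The lips are at columns ~281 and ~345 with fronts at row ~150, the ball at (271,65), and the apron edges at columns 257 and 374. The held pack's nose is at row ~212 and its brass at (317,232). Next I'll measure edges in tool axes.

Run:
```python
from h import *
s=snap("wrist"); st=get_state(); im=s["frame"]; P=np.array(st["position"]); R=np.array(st["ee_rot"])
tl=lambda uv,z:(R.T@(ray(s,uv,z)-P)*1000)[:2].round(1)
sat=im.max(2).astype(int)-im.min(2); g=cv2.cvtColor(im,6).astype(int)
print("apron")
for v in (178,186,194,202):
    r=sat[v]<35; x=np.where(r[240:400])[0]+240; x0,x1=x.min(),x.max(); print(v,x0,x1,tl((x0,v),.012),tl((x1+1,v),.012))
print("plate right corner"); 
print("lips")
for v in (40,80,90,100,110,120,130):
    d=np.diff(g[v,240:395]); k=np.where(abs(d)>18)[0]+240; print(v,[(int(a),int(d[a-240])) for a in k])
print("cols")
for u in (268,272,276,355,360):
    d=np.diff(g[0:180,u]); print(u,[(int(a),int(d[a])) for a in np.where(abs(d)>15)[0]])
print("pack")
dk=g<45
for v in (216,222,228,240,246,):
    x=np.where(dk[v,235:400])[0]+235; print(v,x.min(),x.max())
for u in (280,300,317,340,360):
    d=np.diff(g[195:300,u]); print(u,[(int(a)+195,int(d[a])) for a in np.where(abs(d)>12)[0]][:6])
b=np.argwhere((im[215:250,270:370,2].astype(int)-im[215:250,270:370,0]>50)); print("brass",b.min(0)[::-1]+[270,215],b.max(0)[::-1]+[270,215])
```

```text
apron
178 252 375 [ 43.5 -57.3] [43.6 52.8]
186 252 374 [ 36.4 -57.7] [36.5 52.3]
194 253 374 [ 29.2 -57.2] [29.3 52.7]
202 253 374 [ 21.9 -57.6] [22.  53.1]
plate right corner
lips
40 [(242, 48), (243, 26), (259, 22), (278, -69), (308, 64), (344, -41), (345, 26), (373, 19), (377, -44), (381, -20)]
80 [(245, 86), (267, -52), (268, -32), (271, 24), (279, -22), (300, 66), (343, -33), (344, -53), (356, 30), (357, 35), (375, -45), (379, -22)]
90 [(245, 40), (246, 27), (252, 19), (257, -19), (261, 23), (279, -45), (280, -51), (281, 33), (309, 67), (343, -42), (344, 27), (374, -20), (375, -29), (379, -20)]
100 [(246, 100), (256, -21), (261, 29), (266, -33), (280, -73), (309, 66), (374, -46), (378, -27)]
110 [(247, 64), (255, 21), (257, -19), (262, 23), (265, -30), (280, -71), (281, -20), (282, 27), (309, 66), (342, -29), (343, 27), (373, -23), (374, -27)]
120 [(247, 56), (265, -30), (280, -51), (281, -45), (282, 29), (308, 66), (342, -43), (343, 41), (373, -46), (377, -27)]
130 [(248, 88), (263, 30), (281, -75), (282, 26), (308, 64), (342, -32), (343, 20), (367, 29), (368, -20), (369, 24),
[... 504 characters left out ...]
0, 49), (132, -32), (133, 24), (149, -66), (151, 24), (172, 61)]
355 [(14, 36), (20, 48), (78, -27), (79, -43), (80, 61), (81, 17), (132, -23), (133, 17), (149, -69), (151, 72)]
360 [(14, 18), (20, 52), (48, 29), (128, 29), (129, -24), (149, -64), (150, -20), (151, 67), (154, -16), (158, 24), (160, 23)]
pack
216 266 368
222 263 371
228 261 374
240 256 379
246 256 378
280 [(208, -70), (209, -81), (210, -34), (291, -13)]
300 [(208, -66), (209, -84), (210, -41), (215, 13), (227, 48), (234, 65)]
317 [(208, -32), (209, -91), (210, -60), (223, 13), (226, 14), (227, 49)]
340 [(208, -33), (209, -89), (210, -59), (214, 13), (227, 55), (234, 50)]
360 [(209, -108), (210, -84)]
brass [287 229] [347 236]
```

Run:
```python
from h import *
s=snap("wrist"); st=get_state(); P=np.array(st["position"]); R=np.array(st["ee_rot"])
tl=lambda u,v,z:(R.T@(ray(s,(u,v),z)-P)*1000)[:2].round(1)
print(st["clock"],P)
for v,a,b in((40,278.5,345),(90,280,344),(110,281,343),(120,281,343),(130,281.5,342.5)): print("lip",tl(a,v,.034),tl(b,v,.034))
print("lip front",tl(268,150,.038),tl(360,150,.038),"gap",tl(272,43,.034),tl(272,80,.034))
u=P[2]-.0555
print("flange",tl(256,243,u+.014),tl(379,243,u+.014),"nose low/hi",tl(317,210,u),tl(317,210,u+.014),"brass",tl(287,232.5,u+.048),tl(347.5,232.5,u+.048))
t=snap("top"); im=t["frame"]; cv2.imwrite("pics/t3.png",im)
print([proj(t,p) for p in((.57,.028,.012),(.53,.026,.034))])
```

```text
5.4 [0.44928711 0.02080682 0.19306628]
lip [146.  -27.8] [146.   20.8]
lip [112.6 -27.8] [112.6  21. ]
lip [ 98.4 -27.5] [98.4 20.6]
lip [ 91.1 -27.8] [91.2 20.7]
lip [ 83.7 -27.6] [83.8 20.5]
lip front [ 68.7 -38.4] [68.8 34.5] gap [144.  -32.6] [119.5 -33.7]
flange [ 28.  -31.1] [28.1 32.5] nose low/hi [42.3  0.4] [45.4  0.4] brass [ 43.6 -11.8] [43.6 12.8]
[array([279.72797892, 223.52876339]), array([279.61831868, 240.49699546])]
```

Lane centre is at tool y −3.4 mm and the pack at +0.6 mm, with yaw aligned. Home is about +120 mm in tool x and the pack centre about +4.5 mm. I'll shift left 4 mm and lower to just above the apron.

step_arm:
  motion:
    - {"xyz": [-0.001,-0.004,0],"yaw": 0}
    - {"xyz": [0,0,0.02],"yaw": 0}
    - {"xyz": [0,0,0.025],"yaw": 0}
    - {"xyz": [0,0,0.025],"yaw": 0}
    - {"xyz": [0,0,0.025],"yaw": 0}
    - {"xyz": [0,0,0.015],"yaw": 0}
    - {"xyz": [0,0,0.01],"yaw": 0}
    - {"xyz": [0,0,0],"yaw": 0}
    - {"xyz": [0,0,0],"yaw": 0}

```text
clock: 6.35
position: [0.4488, 0.0248, 0.074]
ee_rot: [[0.999, 0.045, 0.001], [0.045, -0.999, -0.0], [0.001, 0.0, -1.0]]
force: [0.1, -0.0, -2.6]
opening: 0.461
grip_force: 62.3
```

step_arm:
  motion:
    - {"xyz": [0,0,0.001],"yaw": 0}
    - {"xyz": [0,0,0.001],"yaw": 0}
    - {"xyz": [0,0,0],"yaw": 0}

```text
clock: 6.65
position: [0.4486, 0.0247, 0.0717]
ee_rot: [[0.999, 0.045, 0.001], [0.045, -0.999, -0.0], [0.001, 0.0, -1.0]]
force: [-0.2, 0.5, -3.9]
opening: 0.458
grip_force: 62.3
```

Run:
```python
from h import *
s=snap("wrist"); cv2.imwrite("pics/w3.png",s["frame"])
st=get_state(); print(st["clock"],st["position"],st["ee_rot"],st["force"])
```

```text
6.7 [0.44849727 0.02473992 0.07164109] [[ 9.98998592e-01  4.47373068e-02  6.21988776e-04]
 [ 4.47373944e-02 -9.98998773e-01 -1.27675960e-04]
 [ 6.15654146e-04  1.55374261e-04 -9.99999798e-01]] [-0.24124931 -1.01068004 -3.97494842]
```

View pics/w3.png

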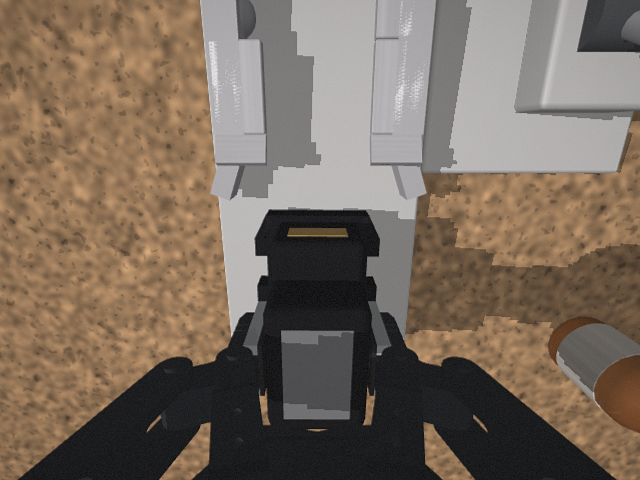

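The pack, with its nose at (317,211), is centred between the lip ends at columns 266 and 371 and sits just above the apron. I'll lower it to contact.

step_arm:
  motion:
    - {"xyz": [0,0,0.0015],"yaw": 0}
    - {"xyz": [0,0,0.0015],"yaw": 0}
    - {"xyz": [0,0,0.001],"yaw": 0}
    - {"xyz": [0,0,0],"yaw": 0}

```text
clock: 7.1
position: [0.4483, 0.0248, 0.0674]
ee_rot: [[0.999, 0.045, 0.0], [0.045, -0.999, -0.0], [0.0, 0.0, -1.0]]
force: [-1.5, 0.8, 0.7]
opening: 0.46
grip_force: 62.5
```

Run:
```python
from h import *
s=snap("wrist"); im=s["frame"]; g=cv2.cvtColor(im,6).astype(int); st=get_state(); P=np.array(st["position"]); R=np.array(st["ee_rot"])
tl=lambda u,v,z:(R.T@(ray(s,(u,v),z)-P)*1000)[:2].round(1)
print(P,st["force"])
for v in(60,90,110,125,145):
    d=np.diff(g[v,230:400]); a=255-230+d[25:45].argmin(); b=360-230+d[130:150].argmin(); 
    print(v,a+230,b+230,tl(a+230.5,v,.034),tl(b+231,v,.034),[(int(k)+230,int(d[k])) for k in np.where(abs(d)>20)[0]])
d=g<45; x=np.where(d[243,230:410])[0]+230; print(x.min(),x.max(),tl(x.min(),243,.026),tl(x.max()+1,243,.026))
for u in (285,317,350):
  dd=np.diff(g[195:225,u]); print(u,195+dd.argmin(),tl(u,195.5+dd.argmin(),.026))
  dd=np.diff(g[100:185,u-30 if u==285 else 385]); k=[100+int(i) for i in np.where(abs(dd)>20)[0]]; print(k)
```

```text
[0.44837942 0.02477654 0.06747206] [-2.00895957  0.46845132  0.26379221]
60 258 374 [110.9 -24. ] [111.   24.6] [(258, -45), (259, -34), (262, 21), (313, 59), (374, -31), (376, 36)]
90 260 373 [ 99.5 -23.8] [99.5 24.8] [(237, 28), (239, -28), (259, -32), (260, -42), (261, -26), (263, 26), (312, 62), (373, -30), (374, 36), (397, 34)]
110 261 372 [ 91.6 -23.8] [91.6 24.8] [(240, -33), (260, -33), (261, -39), (262, -30), (264, 30), (311, 60), (371, -23), (372, -25), (373, 36), (396, 41), (397, -36), (398, 27)]
125 262 371 [ 85.4 -23.6] [85.4 24.7] [(241, -36), (261, -37), (262, -38), (263, -22), (264, 22), (310, 59), (371, -31), (373, 27)]
145 263 370 [ 76.9 -23.6] [77.  24.7] [(263, -60), (264, -25), (265, 30), (315, 63), (370, -21), (372, 24)]
256 379 [ 28.1 -31.1] [28.1 33. ]
285 209 [ 45.7 -15.6]
[131, 132, 133, 162, 163]
317 209 [45.7  0.4]
[131, 132, 133, 162, 164, 165]
350 209 [45.7 17. ]
[131, 132, 133, 162, 164, 165]
```

The lateral error is 0.5 mm and about 117 mm of travel remains. Contact with the floor is light, so I'll slide in.

step_arm:
  motion:
    - {"xyz": [0.004,-0.0004,0],"yaw": 0}
    - {"xyz": [0.008,0,0],"yaw": 0}
    - {"xyz": [0.008,0,0],"yaw": 0}
    - {"xyz": [0.007,0,0],"yaw": 0}
    - {"xyz": [0.005,0,0],"yaw": 0}
    - {"xyz": [0.004,0,0],"yaw": 0}
    - {"xyz": [0,0,0],"yaw": 0}

```text
clock: 7.85
position: [0.4853, 0.0268, 0.0674]
ee_rot: [[0.999, 0.045, 0.002], [0.045, -0.999, -0.0], [0.002, 0.0, -1.0]]
force: [0.8, -0.3, -2.2]
opening: 0.462
grip_force: 62.6
```

step_arm:
  motion:
    - {"xyz": [0.004,0,0],"yaw": 0}
    - {"xyz": [0.004,0,0],"yaw": 0}
    - {"xyz": [0.004,0,0],"yaw": 0}
    - {"xyz": [0.004,0,0],"yaw": 0}
    - {"xyz": [0.004,0,0],"yaw": 0}
    - {"xyz": [0,0,0],"yaw": 0}

```text
clock: 8.45
position: [0.5053, 0.0277, 0.0674]
ee_rot: [[0.999, 0.045, 0.002], [0.045, -0.999, -0.0], [0.002, 0.0, -1.0]]
force: [1.4, 0.6, 0.9]
opening: 0.457
grip_force: 62.9
```

step_arm:
  motion:
    - {"xyz": [0.005,0,0],"yaw": 0}
    - {"xyz": [0.005,0,0],"yaw": 0}
    - {"xyz": [0.005,0,0],"yaw": 0}
    - {"xyz": [0.005,0,0],"yaw": 0}
    - {"xyz": [0.004,0,0],"yaw": 0}
    - {"xyz": [0,0,0],"yaw": 0}

```text
clock: 9.05
position: [0.529, 0.0287, 0.0674]
ee_rot: [[0.999, 0.045, 0.001], [0.045, -0.999, -0.0], [0.001, 0.0, -1.0]]
force: [0.2, 1.0, 1.6]
opening: 0.462
grip_force: 63.1
```

step_arm:
  motion:
    - {"xyz": [0.005,0,0],"yaw": 0}
    - {"xyz": [0.005,0,0],"yaw": 0}
    - {"xyz": [0.005,0,0],"yaw": 0}
    - {"xyz": [0.005,0,0],"yaw": 0}
    - {"xyz": [0,0,0],"yaw": 0}

```text
clock: 9.55
position: [0.5482, 0.0284, 0.0674]
ee_rot: [[0.999, 0.045, -0.0], [0.045, -0.999, -0.002], [-0.001, 0.002, -1.0]]
force: [-3.0, -4.3, 4.7]
opening: 0.462
grip_force: 63.6
```

step_arm:
  motion:
    - {"xyz": [0.003,0,0],"yaw": 0}
    - {"xyz": [0.003,0,0],"yaw": 0}
    - {"xyz": [0.003,0,0],"yaw": 0}
    - {"xyz": [0,0,0],"yaw": 0}

```text
clock: 9.95
position: [0.5578, 0.0285, 0.0675]
ee_rot: [[0.999, 0.045, 0.001], [0.045, -0.999, -0.003], [0.001, 0.003, -1.0]]
force: [-1.8, -5.2, 2.1]
opening: 0.461
grip_force: 63.3
```

step_arm:
  motion:
    - {"xyz": [0.002,0,0],"yaw": 0}
    - {"xyz": [0.002,0,0],"yaw": 0}
    - {"xyz": [0,0,0],"yaw": 0}

```text
clock: 10.25
position: [0.5624, 0.0289, 0.0675]
ee_rot: [[0.999, 0.044, 0.003], [0.044, -0.999, -0.002], [0.003, 0.002, -1.0]]
force: [2.3, -4.5, -1.1]
opening: 0.459
grip_force: 62.5
```

Run:
```python
from h import *
s=snap("wrist"); cv2.imwrite("pics/w4.png",s["frame"])
st=get_state(); print(st["clock"],st["position"],st["force"])
```

```text
10.3 [0.56246507 0.02897588 0.06750383] [ 4.02908227 -4.44884843 -1.20887096]
```

View pics/w4.png

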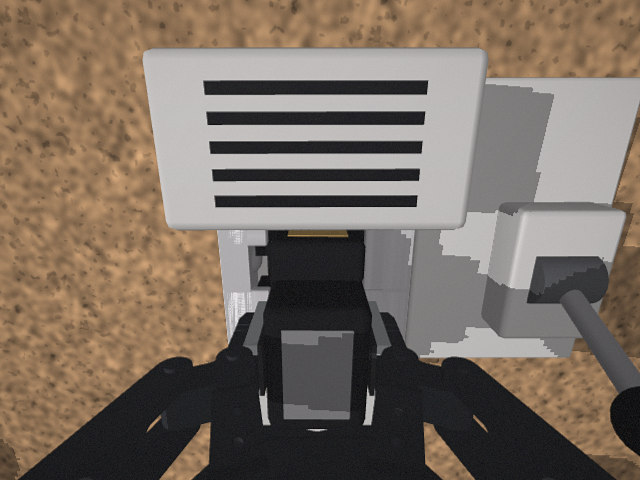

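The pack is nearly under the housing edge (row 228). The +x force means the ball is now drawing it in, so I'll push the last few millimetres to the stop.

step_arm:
  motion:
    - {"xyz": [0.0015,0,0],"yaw": 0}
    - {"xyz": [0.0015,0,0],"yaw": 0}
    - {"xyz": [0,0,0],"yaw": 0}

```text
clock: 10.6
position: [0.565, 0.0302, 0.0674]
ee_rot: [[0.999, 0.044, 0.002], [0.044, -0.999, -0.0], [0.002, 0.0, -1.0]]
force: [3.6, -3.1, -1.7]
opening: 0.459
grip_force: 62.8
```

step_arm:
  motion:
    - {"xyz": [0.001,0,0],"yaw": 0}
    - {"xyz": [0.001,0,0],"yaw": 0}
    - {"xyz": [0,0,0],"yaw": 0}

```text
clock: 10.9
position: [0.5658, 0.0306, 0.0674]
ee_rot: [[0.999, 0.045, -0.001], [0.045, -0.999, -0.0], [-0.001, -0.0, -1.0]]
force: [-1.9, -3.1, 4.6]
opening: 0.456
grip_force: 63.4
```

step_arm:
  motion:
    - {"xyz": [0.001,0,0],"yaw": 0}
    - {"xyz": [0.001,0,0],"yaw": 0}
    - {"xyz": [0,0,0],"yaw": 0}

```text
clock: 11.2
position: [0.5669, 0.0307, 0.0676]
ee_rot: [[0.999, 0.046, -0.003], [0.046, -0.999, -0.0], [-0.003, 0.0, -1.0]]
force: [-7.3, -3.0, 9.3]
opening: 0.455
grip_force: 63.8
```

It is against the stop (−7 N). I'll relieve, release, rise and check.

step_arm:
  motion:
    - {"xyz": [-0.0015,0,0],"yaw": 0}
    - {"xyz": [0,0,0],"yaw": 0}

```text
clock: 11.4
position: [0.5667, 0.0307, 0.0674]
ee_rot: [[0.999, 0.045, 0.0], [0.045, -0.999, 0.0], [0.0, -0.0, -1.0]]
force: [-0.5, -1.2, 3.3]
opening: 0.457
grip_force: 63.2
```

step_arm:
  motion:
    - {"xyz": [0,0,0],"yaw": 0}
    - {"xyz": [0,0,0],"yaw": 0}
    - {"xyz": [0,0,0],"yaw": 0}
    - {"xyz": [0,0,0],"yaw": 0}
    - {"xyz": [0,0,0],"yaw": 0}
  claw: 0.85

```text
clock: 11.9
position: [0.5665, 0.0306, 0.0671]
ee_rot: [[0.999, 0.045, -0.0], [0.045, -0.999, 0.0], [-0.0, -0.0, -1.0]]
force: [-0.3, -0.6, -0.6]
opening: 0.848
grip_force: 0.0
```

step_arm:
  motion:
    - {"xyz": [0,0,-0.01],"yaw": 0}
    - {"xyz": [0,0,-0.03],"yaw": 0}
    - {"xyz": [0,0,-0.04],"yaw": 0}
    - {"xyz": [0,0,-0.04],"yaw": 0}
    - {"xyz": [0,0,-0.03],"yaw": 0}
    - {"xyz": [-0.02,0,-0.02],"yaw": 0}
    - {"xyz": [-0.03,0,0],"yaw": 0}
    - {"xyz": [-0.02,0,0],"yaw": 0}
    - {"xyz": [0,0,0],"yaw": 0}
    - {"xyz": [0,0,0],"yaw": 0}

```text
clock: 12.9
position: [0.4972, 0.0273, 0.2381]
ee_rot: [[0.999, 0.045, 0.002], [0.045, -0.999, -0.0], [0.002, 0.0, -1.0]]
force: [1.5, 0.1, 0.0]
opening: 0.849
grip_force: 0.0
```

Run:
```python
from h import *
s=snap("wrist"); cv2.imwrite("pics/w5.png",s["frame"]); t=snap("side"); cv2.imwrite("pics/s5.png",t["frame"])
st=get_state(); print(st["clock"],st["position"],st["force"])
b=cv2.resize(t["frame"][190:330,220:400],(600,466),interpolation=cv2.INTER_CUBIC)
cv2.imwrite("pics/m5.png",np.hstack([s["frame"][0:466,:][::1,100:600] if 0 else cv2.resize(s["frame"],(400,300)),cv2.resize(b,(386,300))]))
```

```text
13.0 [0.49756531 0.02727629 0.23766954] [-0.08550948 -0.28454715  0.4374289 ]
```

View pics/m5.png

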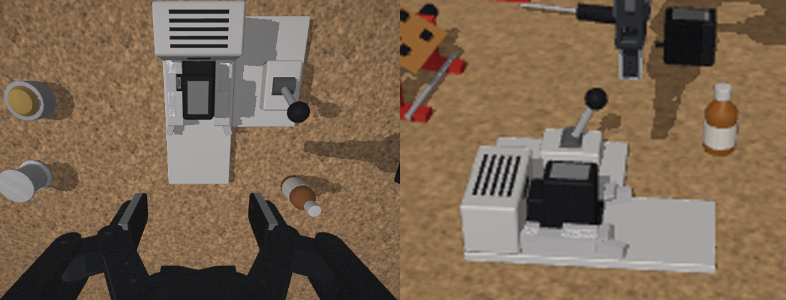

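The pack sits home against the housing, with the lever ball still leaning toward the robot. Next: close the fingers, move behind the ball and go down.

step_arm:
  motion:
    - {"xyz": [0,0.02,0],"yaw": 0}
    - {"xyz": [0,0.03,0],"yaw": 0}
    - {"xyz": [0.0025,0.03,0],"yaw": 0}
    - {"xyz": [0,0.025,0],"yaw": 0}
    - {"xyz": [0,0.017,0],"yaw": 0}
    - {"xyz": [0,0,0],"yaw": 0}
    - {"xyz": [0,0,0],"yaw": 0}
    - {"xyz": [0,0,0],"yaw": 0}
  claw: 0

```text
clock: 13.8
position: [0.5049, -0.0937, 0.2372]
ee_rot: [[0.999, 0.046, -0.0], [0.046, -0.999, 0.0], [-0.0, -0.0, -1.0]]
force: [0.3, 0.3, -0.9]
opening: 0.003
grip_force: 0.0
```

Run:
```python
from h import *
s=snap("wrist"); im=s["frame"]; st=get_state(); P=np.array(st["position"]); R=np.array(st["ee_rot"]); print(st["clock"],P)
print("expected px: ball",proj(s,(.548,-.0932,.095)),"tip",proj(s,P+R[:,2]*.017),"label",proj(s,(.563,.0295,.086)))
g=im.max(2); m=(g<40).astype(np.uint8); n,l,c,ce=cv2.connectedComponentsWithStats(m)
for i in range(1,n):
    if c[i,4]>150:
        print(c[i],(R.T@(ray(s,ce[i],.095)-P)*1000).round(1),ce[i].round())
cv2.imwrite("pics/w6.png",im)
```

```text
13.85 [ 0.50482874 -0.09357573  0.2371895 ]
expected px: ball [318.37127054 185.04864707] tip [315.78252652 315.21729477] label [163.59107195 156.98172843]
[103  19  97   5 476] [ 153.7 -112.   142.2] [151.  21.]
[106  33  95   5 470] [ 145.5 -111.9  142.2] [153.  35.]
[108  47  94   5 466] [ 137.  -112.   142.2] [155.  49.]
[111  61  92   4 366] [ 128.6 -112.   142.2] [157.  62.]
[113  74  92   5 454] [ 120.1 -112.   142.2] [158.  76.]
[ 135  100   82   94 4537] [  74.9 -100.3  142.2] [183. 143.]
[304 166  32  33 813] [ 45.8   2.5 142.2] [319. 182.]
[ 527  229  100   93 4929] [-31.2 214.3 142.1] [568. 273.]
[   31   300   572   180 46852] [-196.     0.7  142.2] [317. 424.]
[285 311  16  17 225] [-76.2 -20.7 142.2] [293. 319.]
```

View pics/w6.png

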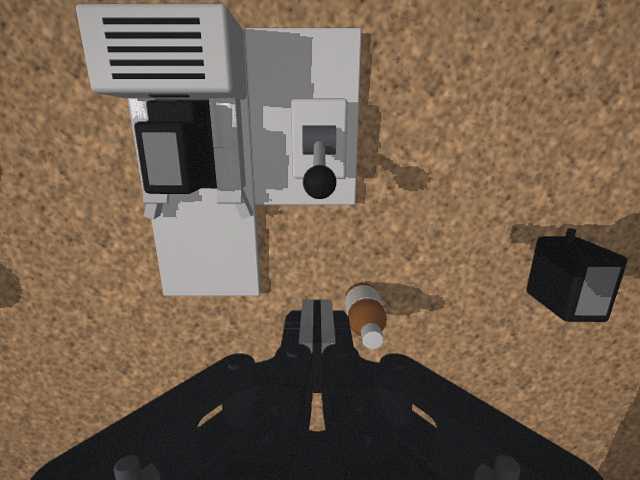

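The ball is at (319,182), i.e. tool (+46, +2.5) mm. The flux at (366,310) is clear of the closed fingers. Going down.

step_arm:
  motion:
    - {"xyz": [0,0.0025,0.02],"yaw": 0}
    - {"xyz": [0,0,0.03],"yaw": 0}
    - {"xyz": [0,0,0.03],"yaw": 0}
    - {"xyz": [0,0,0.03],"yaw": 0}
    - {"xyz": [0,0,0.025],"yaw": 0}
    - {"xyz": [0,0,0],"yaw": 0}

```text
clock: 14.45
position: [0.502, -0.0949, 0.0987]
ee_rot: [[0.999, 0.046, -0.007], [0.046, -0.999, 0.003], [-0.007, -0.004, -1.0]]
force: [-0.9, 0.4, -0.2]
opening: 0.002
grip_force: 0.0
```

step_arm:
  motion:
    - {"xyz": [0.01,0,0],"yaw": 0}
    - {"xyz": [0.01,0,0],"yaw": 0}
    - {"xyz": [0.01,0,0],"yaw": 0}
    - {"xyz": [0.01,0,0],"yaw": 0}
    - {"xyz": [0.01,0,0],"yaw": 0}
    - {"xyz": [0.01,0,0],"yaw": 0}
    - {"xyz": [0.008,0,0],"yaw": 0}
    - {"xyz": [0.007,0,0],"yaw": 0}
    - {"xyz": [0,0,0],"yaw": 0}

```text
clock: 15.35
position: [0.5805, -0.0935, 0.1022]
ee_rot: [[0.999, 0.045, 0.001], [0.045, -0.999, -0.0], [0.001, 0.0, -1.0]]
force: [-0.2, -0.3, 0.2]
opening: 0.002
grip_force: 0.0
```

step_arm:
  motion:
    - {"xyz": [0.006,0,0],"yaw": 0}
    - {"xyz": [0.005,0,0],"yaw": 0}
    - {"xyz": [0.003,0,0],"yaw": 0}
    - {"xyz": [0,0,0],"yaw": 0}

```text
clock: 15.75
position: [0.5911, -0.0929, 0.1018]
ee_rot: [[0.999, 0.045, -0.008], [0.045, -0.999, 0.0], [-0.008, -0.001, -1.0]]
force: [-11.6, -1.0, 6.9]
opening: -0.002
grip_force: 6.1
```

step_arm:
  motion:
    - {"xyz": [0.003,0,0],"yaw": 0}
    - {"xyz": [0.003,0,0],"yaw": 0}
    - {"xyz": [0,0,0],"yaw": 0}

```text
clock: 16.05
position: [0.5918, -0.0928, 0.1015]
ee_rot: [[0.999, 0.046, -0.022], [0.046, -0.999, 0.001], [-0.022, -0.002, -1.0]]
force: [-33.4, -2.2, 20.9]
opening: -0.003
grip_force: 17.1
```

The lever is firmly on its stop. I'll back off, rise and check.

step_arm:
  motion:
    - {"xyz": [-0.01,0,0],"yaw": 0}
    - {"xyz": [-0.02,0,0],"yaw": 0}
    - {"xyz": [-0.03,0,-0.01],"yaw": 0}
    - {"xyz": [-0.03,0,-0.04],"yaw": 0}
    - {"xyz": [0,0,-0.04],"yaw": 0}
    - {"xyz": [0,0,-0.04],"yaw": 0}
    - {"xyz": [0,0,-0.02],"yaw": 0}
    - {"xyz": [0,0,0],"yaw": 0}
    - {"xyz": [0,0,0],"yaw": 0}

```text
clock: 16.95
position: [0.5099, -0.0967, 0.2521]
ee_rot: [[0.999, 0.045, 0.001], [0.045, -0.999, -0.0], [0.001, 0.0, -1.0]]
force: [0.2, 0.5, -0.3]
opening: -0.002
grip_force: 0.0
```

Run:
```python
from h import *
s=snap("wrist"); t=snap("side"); st=get_state(); print(st["clock"],st["position"],st["force"])
b=cv2.resize(t["frame"][190:330,220:400],(386,300),interpolation=cv2.INTER_CUBIC)
a=cv2.resize(s["frame"][:300,:400],(400,300))
cv2.imwrite("pics/m7.png",np.hstack([a,b]))
g=s["frame"][:230,100:260]; k=((g.min(2)>60)&(g.max(2).astype(int)-g.min(2)<20)&(g.max(2)<150)).astype(np.uint8)
```

```text
17.05 [ 0.50902814 -0.0963053   0.25043369] [-0.24994276  0.10623553 -0.02564692]
```

View pics/m7.png

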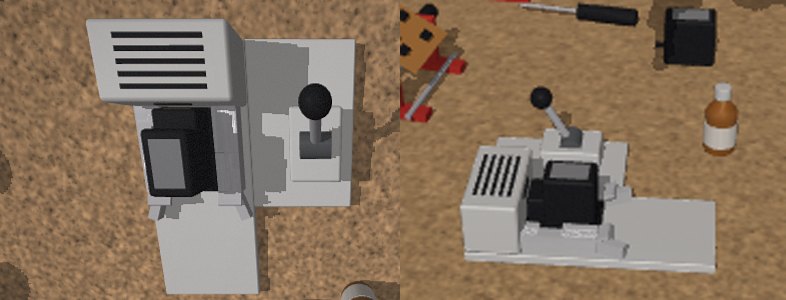

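The lever now leans away from the robot (ball at (315,102) in the wrist crop) and the pack is still home against the housing. I'm handing in.

```bash
python3 -c "
from station import *
print(job_done())"
```

```text
the job is handed in; nothing more can be done
None
```

The pack is home in the charger, the lever is thrown fully over and released, and the job is handed in after about 17 s of the 51 s; the hand-in gave no verdict, so I judge success from the last pictures and the forces felt.

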